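Walk a cast block round and square it on the fence

ROBOT

A 6-joint arm with a two-finger parallel gripper is mounted at the origin on a cart in front of the work surface, level with it; the furniture and walls round the work are solid. World frame = base frame: x ahead of the robot, y to its left, z up, the work surface at z = 0. Lengths are in m, angles in rad, forces in N, time in s.
With the tool pointing down it reaches from about 0.25 to 0.8 m from the base axis. Payload 3.9 kg.
Tool frame: the origin (TCP) lies midway between the tips of the shut fingers; the grasp point (between the pads) lies 19 mm behind it; z points along the fingers, y is the line along which they close (so a half turn about z gives the same grasp; the last joint's range is limited). The gripper opens to 85 mm and grips with 20 to 120 N. Pads are 22 mm wide; open, the fingers measure 114 mm over their backs; the gripper's body (76 mm by 85 mm) begins 54 mm behind the grasp point. The pads swing forward as they close: fully open they stand 13 mm farther back than shut.
Start: joints at [-1.186, 0.26, -0.138, 1.173, 0, 1.571], TCP at [0.197, -0.487, 0.231] pointing down, gripper open.
Joint ranges: [-2.78, 2.78], [-0.83, 1.72], [-1.28, 1.37], [-1.9, 2.12], [-1.57, 1.48], [-3.14, 3.14]. Speed limits (rad/s): [2.57, 2.57, 3.14, 3.14, 3.14, 3.14].

INTERFACE

Orientations are given as a rotation vector (axis times angle).
In Python, from bench import env gives the robot as it stands. Calls block until the motion is done:
- env.move_to(position, orientation): joint-space move of the TCP to a pose.
- env.servo_line(position, rotation=None, velocity=0.15, until_force=None): straight line of the TCP; rotation=None keeps the orientation; velocity is the mean speed in m/s. With until_force (N) it stops when the force on the tool has changed by that much, and returns True; else False.
- env.movej(angles): joint-space move.
- env.command_gripper(opening, force=None): opening from 0.0 (shut) to 1.0 (fully open); force is the grip in N (None keeps the last); returns when the fingers have stopped.
- env.dwell(seconds).
- env.solve_ik(position, orientation): joint angles nearest the present ones, or None.
- env.observe(): the state.
- env.read_camera(name): name is "side" or "top" or "wrist"; returns a dict with "image" (384x512x3 uint8, red, green, blue), "z_map" (384x512 float32, m along the optical axis (not along the pixel's ray), 0 where there is no reading), "fx", "fy", "cx", "cy" (pixels), "rvec" (rotation vector, rad) and "tvec" (3), from world to camera coordinates, as OpenCV has them. Camera axes: x right, y down, z forward; pixel columns grow to the right and rows downward; lengths in m; the calibration is good to about 2 mm. A picture is of the moment at which its call begins.
A pose or a line that the arm cannot do raises env.MotionError and nothing moves.
- env.job_done(): hands the job in; it is judged then, once.
The state is a dict: "time_s": time; "q": joint angles; "qd": joint speeds; "effort": joint torques, N m; "tcp_pos": TCP position; "tcp_rot": TCP orientation; "contact_force": force on the tool from outside, world axes, zero at the start; "wrist_torque": the same for the moment, N m; "grip_width": opening from 0.0 (shut) to 1.0 (fully open); "grip_force": force on a finger pad.
Only numpy, scipy, OpenCV 4.12 (cv2) and the standard library are available. Lean on these libraries where they do the work, as an engineer would, in place of code of your own. Each camera call takes 0.05 s, during which the arm holds its last target. There are 200 camera calls.

TASK

Push the heavy cast block with the fingertips, on one end of its back and then the other, to walk it round until its flat machined face (the side opposite the bulged back) looks at the steel fence, and on until that face lies flush against the fence with its whole length backed by it. Have the block nearly square (within about ten degrees) before it touches the fence, so that no corner strikes it. The block only slides: never lift or tip it, and leave the small things standing around where they are.

Things in the scene. Friction and masses are not known exactly. Their poses are not given: they have to be found in the camera images.
- block: heavy cast metal block, 84 (x) x 116 (y) x 36 (z) mm, 0.68 to 0.98 kg, loose. Origin: centre of the underside, z up. +x side (x = 42 mm): flat bright machined face, turned 0.4 to 1.2 rad to the right of facing the fence at the start, 0.08 to 0.2 m short (its centre about 0.04 m more) of it. -x side: cast back, flat at x = -42 mm but for a round bulge in the middle (|y| < 22 mm, 7 mm out)
- fence: straight steel angle-bar fence, bolted down, 200 mm long (its y), 30 mm high, its foot reaching 56 mm behind the face. Origin: middle of the lower edge of the working face, which is the plane x = 0 and looks to -x, to where the block is. +x points through the fence, away from the block; when the block is square on it, the block's x points the same way
- back_left (a point): on the block's back, where its left end is pushed: (-42, 48, 18) mm in the block's frame. A push here along the block's +x turns the block to the right (clockwise from above) by some 10 to 14 rad per metre pushed, and carries its centre forward by a third to a half of the push
- back_right (a point): on the block's back, where its right end is pushed: (-42, -48, 18) mm in the block's frame. A push here along the block's +x turns it to the left, likewise
- face_left (a point): on the block: the left end (+y) of the machined face, at (42, 58, 18) mm in the block's frame
- face_right (a point): on the block: the right end (-y) of the machined face, at (42, -58, 18) mm in the block's frame
- specimen_1: round mounted specimen, 30 mm across, 18 mm high, to the right of the block, in front of a grey case (52 mm high, fixed); farther right (y < -0.15, x > 0.42) stands a tall fixed polishing machine, to be kept clear of; loose bystander, origin at the centre of its underside
- specimen_2: round mounted specimen, 30 mm across, 18 mm high, near the front edge; loose bystander, origin at the centre of its underside
- marker_black: capped marker pen, 17 x 138 x 17 mm, lying along its y axis, near the front edge; loose bystander, origin at the centre of its underside
- screw_cap_a: round ribbed screw cap, 42 mm across, 19 mm high, behind the fence; loose bystander, origin at the centre of its underside
- nail_brush: nail brush, 34 x 100 x 30 mm, long along its y axis, behind the fence; loose bystander, origin at the centre of its underside
- tape_roll: roll of tape lying flat, 76 mm across, 19 mm high, beyond the fence's right end; loose bystander, origin at the centre of its underside

How it is judged:
At the end, for the whole second after the job is handed in: Both ends of the block's machined face are within 3 mm of the fence's face, the block's middle is within 43 mm of the fence's middle along the fence (so the whole face is backed), and it lies flat on the worktop at rest (x of each of face_left, face_right in the frame of fence above -0.003 m and x of block in the frame of fence between -0.05 and -0.035 m and y of block in the frame of fence between -0.043 and 0.043 m and height (world z) of block below 0.004 m and angle between block's own z axis and vertical below 0.05 rad and linear speed of block below 0.005 m/s); the robot touches nothing.
It fails at once if the block touches the fence while more than 0.2 rad out of square (contact force between block and fence above 1 N and angle between the x axis of block and the x axis of fence, either way round above 0.2 rad).
It fails at once if the block is lifted more than 8 mm or tipped more than 0.12 rad (height (world z) of block above 0.008 m or angle between block's own z axis and vertical above 0.12 rad).
It fails at once if a bystander is moved more than 20 mm (distance of any of specimen_1, specimen_2, marker_black, screw_cap_a, nail_brush, tape_roll from where it was at the start of the episode above 0.02 m).
It also fails if it takes over 72 s, if anything falls off the work surface, if the arm or the gripper's body presses on something with over 40 N, if the wrist force passes 120 N, or if a joint passes its speed limit or range.

## Working session

There is one attempt and no reset: what is moved stays moved. The work goes in short steps, each a Python script; the robot and the scene stay as the last script left them, time stands still between calls to the robot, and variables do not carry over. Pictures are saved under pics/ and viewed, at most 10 in all, crops included, and the job is handed in when it is done.

```bash
ls; mkdir -p pics; python3 - <<'E'
from bench import env
import cv2,numpy as np
for n in("top","side"):
    c=env.read_camera(n); cv2.imwrite(f"pics/{n}0.png",cv2.resize(c["image"][:,:,::-1],(800,600),interpolation=cv2.INTER_CUBIC)); np.savez(f"{n}0.npz",**c)
    R,_=cv2.Rodrigues(c["rvec"]); print(n,c["fx"],c["cx"],c["cy"],-R.T@np.ravel(c["tvec"]),R.tolist())
s=env.observe(); print(s["time_s"],s["tcp_pos"],s["tcp_rot"])
E
```

```text
pics
top 381.73921985863115 258.2158900363935 194.2768970527813 [0.38165232 0.25634205 0.99763617] [[-0.01579382649151606, -0.9998278915308989, -0.009733568802503825], [-0.9869182202453672, 0.017150524633228303, -0.16030684967437248], [0.16044619531940518, 0.007074377830044318, -0.9870192356716485]]
side 357.3361067091035 250.54903524322086 190.68032748546452 [ 0.48340767 -0.63520525  0.54728282] [[0.9956379518236111, -0.09044865207026738, -0.0228934538057744], [-0.06489339162742867, -0.4950237116097224, -0.8664527527033564], [0.06703668109009112, 0.8641588779170218, -0.49873391413219464]]
0.1 [ 0.19684025 -0.48601874  0.23054449] [-3.08190378e+00 -6.00380300e-01  5.04699367e-04]
```

View pics/top0.png

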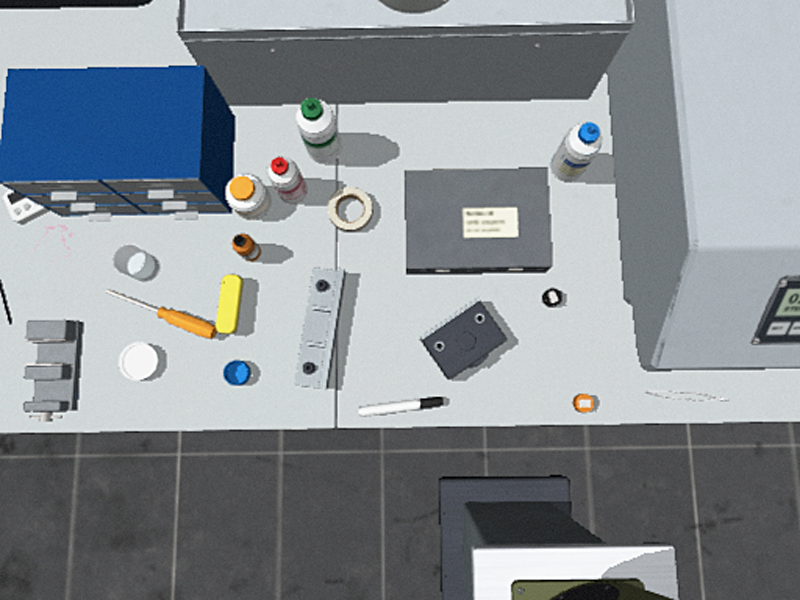

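View pics/side0.png

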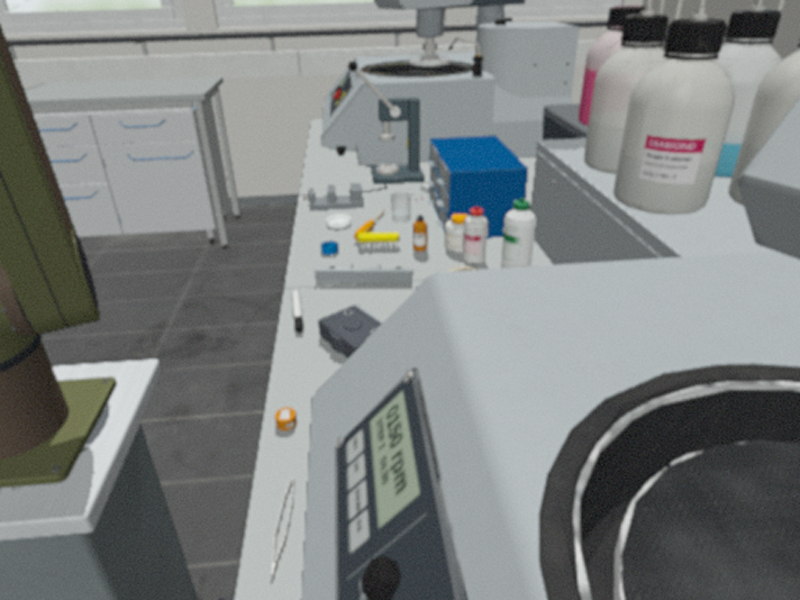

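```bash
cat > h.py <<'E'
import numpy as np,cv2
def cloud(c):
    R,_=cv2.Rodrigues(np.array(c["rvec"])); z=np.array(c["z_map"]); v,u=np.indices(z.shape)
    P=np.stack([(u-c["cx"])/c["fx"]*z,(v-c["cy"])/c["fy"]*z,z],-1)-np.ravel(c["tvec"])
    W=P@R; W[z<=0]=np.nan; return W
def project(c,p): return cv2.projectPoints(np.float64(p).reshape(-1,3),np.array(c["rvec"]),np.array(c["tvec"]),np.array([[c["fx"],0,c["cx"]],[0,c["fy"],c["cy"]],[0,0,1.]]),None)[0][:,0]
def comp(W,zl,zh,near,r=.13):
    """largest 8-connected pixel set with z in range near a point -> world points"""
    m=(W[...,2]>zl)&(W[...,2]<zh)&(np.hypot(W[...,0]-near[0],W[...,1]-near[1])<r)
    n,l,s,_=cv2.connectedComponentsWithStats(m.astype(np.uint8)); k=1+np.argmax(s[1:,4]); return W[l==k],l==k
E
python3 - <<'E'
from h import *
c=dict(np.load("top0.npz"));W=cloud(c)
def at(u,v): return W[int(v*.64),int(u*.64)].round(4)
for n,p in dict(block=(465,325),fenceTop=(338,300),fenceTop2=(328,370),foot=(315,330),spec1=(553,297),spec2=(585,403),pen=(400,406),tape=(335,210),case=(480,240),table=(400,330),caseedge=(410,270),caseR=(550,270)).items(): print(n,at(*p))
for nm,n,zl,zh in(("block",at(465,325),.028,.045),("fence",at(338,300),.022,.04)):
    P,_=comp(W,zl,zh,n); r=cv2.minAreaRect(P[:,:2].astype(np.float32)*1000); print(nm,len(P),np.nanmedian(P[:,2]),r,cv2.boxPoints(r).round(1).tolist())
im=c["image"][150:260,180:380,::-1]; cv2.imwrite("pics/crop0.png",cv2.resize(im,(800,440),interpolation=cv2.INTER_CUBIC))
E
```

```text
block [0.501  0.1655 0.0364]
fenceTop [0.5471 0.372  0.0283]
fenceTop2 [0.4343 0.3892 0.0306]
foot [0.5011 0.4138 0.0065]
spec1 [0.5484 0.0162 0.015 ]
spec2 [ 0.3754 -0.0275  0.0142]
pen [0.3751 0.2717 0.0128]
tape [0.7065 0.3791 0.0167]
case [0.64   0.137  0.0518]
table [0.4993 0.27   0.001 ]
caseedge [0.5933 0.2526 0.048 ]
caseR [0.5994 0.0128 0.0011]
block 1532 0.03526538386375178 ((477.72943115234375, 165.17880249023438), (89.88278198242188, 116.30079650878906), 33.2021369934082) [[408.29998779296875, 189.1999969482422], [472.0, 91.9000015258789], [547.2000122070312, 141.10000610351562], [483.5, 238.39999389648438]]
fence 394 0.028927475265796677 ((512.0263671875, 396.5041809082031), (44.38908767700195, 182.53392028808594), 81.4715576171875) [[418.5, 388.1000061035156], [599.0, 361.0], [605.5999755859375, 404.8999938964844], [425.1000061035156, 432.0]]
```

View pics/crop0.png

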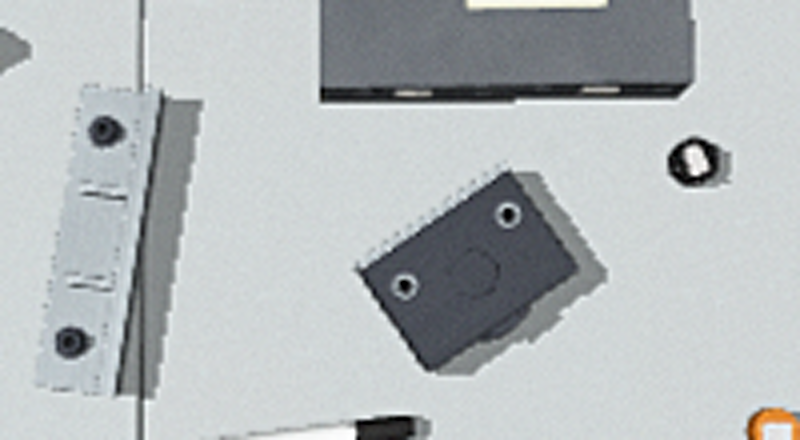

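The crop (4x, offset (180,150)) shows the block's top corners at crop px (360,268) face-left, (510,168) face-right, (578,266) back-right and (432,372) back-left, with the bulge near (510,325). The fence's face top edge runs from about (158,92) to (114,393), and the specimen is at (693,162).

```bash
cat >> h.py <<'E'
def ray(c,uv,z):
    R,_=cv2.Rodrigues(np.array(c["rvec"])); C=-R.T@np.ravel(c["tvec"]); d=np.array([(uv[0]-c["cx"])/c["fx"],(uv[1]-c["cy"])/c["fy"],1])@R
    return C+d*(z-C[2])/d[2]
E
python3 - <<'E'
from h import *
c=dict(np.load("top0.npz"));W=cloud(c)
cr=lambda p:(p[0]/4+180-.375,p[1]/4+150-.375)
for n,p,z in(("FL",(360,268),.036),("FR",(510,168),.036),("BR",(578,266),.036),("BL",(432,372),.036),("ft1",(158,92),.03),("ft2",(114,393),.03),("fb1",(164,94),0),("fb2",(121,396),0)):
    print(n,ray(c,cr(p),z).round(4))
# fence face from cloud: rows, points z 0.02-0.034 near
sel=[]
for r in range(176,246):
    m=(W[r,:,2]>.024)&(W[r,:,2]<.036)&(W[r,:,1]>.35)&(W[r,:,1]<.42)
    if m.sum(): i=np.where(m)[0].max(); sel.append(W[r,i])
sel=np.array(sel); print(len(sel),sel[0],sel[-1]); f=np.polyfit(sel[:,0],sel[:,1],1); print("fence edge y=",f,np.std(sel[:,1]-np.polyval(f,sel[:,0])))
# side view check
s=dict(np.load("side0.npz"));S=cloud(s)
m=(S[...,2]>.004)&(S[...,2]<.036)&(abs(S[...,0]-.51)<.12)&(S[...,1]>.34)&(S[...,1]<.40); P=S[m]
v=P[P[:,2]<.026]; print(len(v)); 
if len(v)>20: g=np.polyfit(v[:,0],v[:,1],1); print("side face",g,np.std(v[:,1]-np.polyval(g,v[:,0])),v[:,0].min(),v[:,0].max())
E
```

```text
FL [0.4803 0.2353 0.036 ]
FR [0.5427 0.1383 0.036 ]
BR [0.4792 0.0977 0.036 ]
BL [0.4143 0.1917 0.036 ]
ft1 [0.5976 0.3638 0.03  ]
ft2 [0.4046 0.3914 0.03  ]
fb1 [0.6029 0.3631 0.    ]
fb2 [0.4034 0.391  0.    ]
70 [0.58912234 0.36434393 0.0279402 ] [0.41191501 0.38981635 0.02540469]
fence edge y= [-0.14970631  0.45179803] 0.000651927753064447
441
side face [-0.10240543  0.42673354] 0.010279685939327595 0.39222095601456447 0.6249945992536309
```

```bash
cat >> h.py <<'E'
from scipy.optimize import minimize
from scipy.spatial.transform import Rotation as Rot
from bench import env
FO=np.array([.5035,.3768]); FA=np.arctan2(.990,.143)
R2=lambda a:np.array([[np.cos(a),-np.sin(a)],[np.sin(a),np.cos(a)]])
r=(22**2+7**2)/14; t=np.linspace(-np.arcsin(22/r),np.arcsin(22/r),9)
POLY=np.array([[42,58],[-42,58]]+[[-49+r-r*np.cos(a),-r*np.sin(a)] for a in -t]+[[-42,-58],[42,-58]])/1000
def fit(g,c=None):
    c=c or env.read_camera("top"); W=cloud(c); n=np.nan_to_num(W[...,2])
    m=((n>.027)&(n<.046)).astype(np.uint8)
    ign=cv2.dilate((n>.048).astype(np.uint8),np.ones((5,5)))>0
    tp=env.observe()["tcp_pos"]; ign|=np.hypot(W[...,0]-tp[0],W[...,1]-tp[1])<(.03 if tp[2]<.06 else 0)
    u0,v0=project(c,[[*g[:2],.036]])[0].astype(int); sl=np.s_[max(0,v0-50):v0+50,max(0,u0-50):u0+50]
    near=np.hypot(W[...,0]-g[0],W[...,1]-g[1])<.095
    m=m*near; S=8
    def cost(p):
        q=np.c_[POLY@R2(p[2]).T+p[:2],np.full(len(POLY),.036)]
        uv=(project(c,q)-[sl[1].start,sl[0].start]+.5)*S-.5
        im=np.zeros((100*S,100*S),np.uint8); cv2.fillPoly(im,[np.round(uv).astype(int)],255)
        im=cv2.resize(im,(100,100),interpolation=cv2.INTER_AREA)/255.
        return (np.abs(im-m[sl])*~ign[sl]).sum()
    k=np.array([.01,.01,.1])
    best=min((minimize(lambda x:cost(x*k),(np.array(g)+d)/k,method="Nelder-Mead",options=dict(initial_simplex=(np.array(g)+d)/k+np.vstack([np.zeros(3),np.eye(3)*.8]),xatol=.01,fatol=.3)) for d in([0,0,0],[0,0,.12],[0,0,-.12])),key=lambda o:o.fun)
    return best.x*k,best.fun
def infence(p): return np.r_[R2(FA).T@(p[:2]-FO),p[2]-FA]
def down(a):
    """tool z down, tool x along heading a"""
    x=np.array([np.cos(a),np.sin(a),0]); z=np.array([0,0,-1.]); return Rot.from_matrix(np.c_[x,np.cross(z,x),z]).as_rotvec()
def at(p,bx,by,z): return np.r_[R2(p[2])@[bx,by]+p[:2],z]
E
python3 - <<'E'
from h import *
c=dict(np.load("top0.npz")); p,f=fit([.48,.1665,.576],c); print(p,f,infence(p))
env.command_gripper(0.0)
print(env.observe()["time_s"])
a=p[2]
print([env.solve_ik(at(p,-.095,-.044,z),down(a+k)) for z in(.15,.016) for k in(0,np.pi)])
E
```

```text
[0.47994515 0.16748901 0.58197575] 50.44313725490196 [-0.21052844 -0.00661036 -0.84536831]
0.8667
[array([ 1.82774141e-01,  1.57754035e-01, -4.97425937e-01,  9.15616355e-01,
        4.44089210e-16,  2.74239104e+00]), array([ 0.18277414,  0.15775403, -0.49742594,  0.91561636,  0.        ,
       -0.39920161]), array([ 1.82774141e-01,  3.23558445e-01, -7.02788868e-01,  5.44449013e-01,
        4.44089210e-16,  2.74239104e+00]), array([ 0.18277414,  0.32355845, -0.70278887,  0.54444901,  0.        ,
       -0.39920161])]
```

```bash
cat >> h.py <<'E'
H=.011
def dn(a): return down(a+np.pi)
def arc(p,side,total,step=.012,rate=12.,fwd=.42,y=.044,vel=.05,z=.016,over=.003):
    """walk the block model p by pushing end side (+1 left,-1 right) and move the finger with it"""
    p=np.array(p); n=max(1,int(round(total/step))); ds=total/n; fm=0
    for i in range(n):
        mid=p[2]-side*rate*ds/2; p[:2]+=fwd*ds*np.array([np.cos(mid),np.sin(mid)]); p[2]-=side*rate*ds
        env.servo_line(at(p,-.042-H+over,side*y,z),dn(p[2]),velocity=vel)
        fm=max(fm,np.linalg.norm(env.observe()["contact_force"]))
    return p,fm
E
python3 - <<'E'
from h import *
p=np.array([.4800,.1672,.580])
s=env.observe()["tcp_pos"]
env.move_to([.135,-.32,.26],dn(-.9)); 
env.move_to([.35,.02,.2],dn(p[2]))
env.move_to(at(p,-.095,-.044,.12),dn(p[2]))
env.servo_line(at(p,-.095,-.044,.016),velocity=.15)
print(env.observe()["time_s"],env.observe()["tcp_pos"])
print(env.servo_line(at(p,-.042-H+.004,-.044,.016),velocity=.06,until_force=3), env.observe()["tcp_pos"],env.observe()["contact_force"])
print(R2(p[2]).T@(env.observe()["tcp_pos"][:2]-p[:2]))
p,f=arc(p,-1,.024); print(p,f,env.observe()["time_s"])
q,e=fit(p); print("fit",q,e,infence(q),R2(q[2]).T@(env.observe()["tcp_pos"][:2]-q[:2]))
E
```

```text
5.4 [0.42538348 0.07816284 0.01704599]
True [0.46233103 0.10274067 0.01568471] [-0.06364096  0.73669544 -0.37931359]
[-0.05010469 -0.0442348 ]
[0.48753199 0.17385956 0.868     ] 0.9339297362414334 6.9667
fit [0.48809455 0.17476359 0.8711917 ] 33.46666666666667 [-0.20216354 -0.01363607 -0.55615236] [-0.05105418 -0.04387121]
```

```bash
python3 - <<'E'
from h import *
p=np.array([.4881,.1745,.870])
for d in(.024,.020):
    m,f=arc(p,-1,d); q,e=fit(m); print(m,f,"fit",q,e,infence(q),R2(q[2]).T@(env.observe()["tcp_pos"][:2]-q[:2])); p=q
print(env.observe()["time_s"])
c=env.read_camera("top"); cv2.imwrite("pics/crop1.png",cv2.resize(c["image"][110:290,150:390,::-1],(800,600),interpolation=cv2.INTER_CUBIC))
E
```

```text
[0.49341317 0.18303527 1.158     ] 0.9475165730040822 fit [0.49414435 0.18448838 1.16155564] 32.43921568627451 [-0.19167375 -0.01823346 -0.26578842] [-0.05168776 -0.04353742]
[0.49653592 0.19252497 1.40155564] 0.6890092039513918 fit [0.49724027 0.19400091 1.41581122] 39.1764705882353 [-0.18181634 -0.01993766 -0.01153284] [-0.05208757 -0.04265116]
8.75
```

View pics/crop1.png

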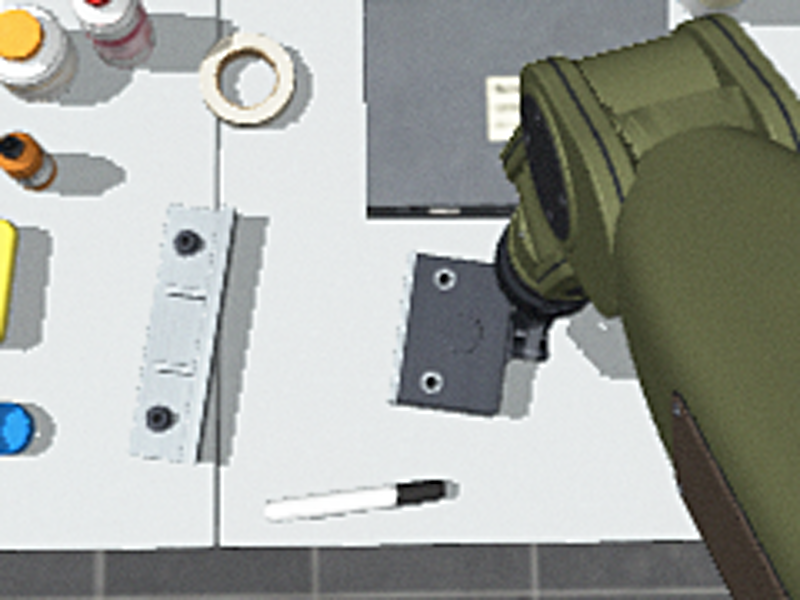

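The crop shows the block nearly square to the fence: machined face at x≈405 px facing left, fence face at about (220,335). The finger is behind its right end, and the pen, tape and other things are undisturbed. Next I walk it forward with alternating pushes.

```bash
cat >> h.py <<'E'
def side_to(p,side,back=.016,y=.044,z=.016):
    tp=env.observe()["tcp_pos"]; b=R2(p[2]).T@(tp[:2]-p[:2])
    env.servo_line(at(p,-.042-H-back,b[1],z),velocity=.1)
    env.servo_line(at(p,-.042-H-back,side*y,z),dn(p[2]),velocity=.2)
    env.servo_line(at(p,-.042-H-.001,side*y,z),dn(p[2]),velocity=.08)
def walk(p,side,target,lim=None):
    """push end side until the angle from the fence is about target"""
    d=abs(target-(p[2]-FA))/12.
    m,f=arc(p,side,d,step=.014,vel=.06); q,e=fit(m); b=infence(q)
    tp=env.observe(); print(side,"aim",round(target,2),"fence frame",b.round(4),"err",round(e,1),"F",round(f,1),"t",round(tp["time_s"],1),"tool",(R2(q[2]).T@(tp["tcp_pos"][:2]-q[:2])).round(4))
    return q
E
python3 - <<'E'
from h import *
p=np.array([.49724,.1940,1.4158])
p=walk(p,-1,.3)
side_to(p,1); p=walk(p,1,-.12)
side_to(p,-1); p=walk(p,-1,.33)
print(p.tolist())
E
```

```text
-1 aim 0.3 fence frame [-0.1683 -0.0191  0.3216] err 44.0 F 1.0 t 9.7 tool [-0.0533 -0.041 ]
1 aim -0.12 fence frame [-0.1519 -0.0169 -0.128 ] err 29.6 F 1.4 t 12.2 tool [-0.0514  0.0426]
-1 aim 0.33 fence frame [-0.1332 -0.0158  0.3376] err 32.7 F 1.3 t 14.7 tool [-0.0529 -0.0417]
[0.5001248511118985, 0.2427309991432697, 1.7649541290532775]
```

```bash
python3 - <<'E'
from h import *
p=np.array([.50012,.24273,1.76495])
for s,t in((1,-.12),(-1,.3),(1,-.12),(-1,.12)):
    side_to(p,s); p=walk(p,s,t)
print(p.tolist())
c=env.read_camera("top"); cv2.imwrite("pics/crop2.png",cv2.resize(c["image"][140:275,170:350,::-1],(800,600),interpolation=cv2.INTER_CUBIC))
E
```

```text
1 aim -0.12 fence frame [-0.1162 -0.0132 -0.1246] err 15.6 F 1.3 t 17.2 tool [-0.0513  0.0425]
-1 aim 0.3 fence frame [-0.0988 -0.0123  0.3073] err 37.0 F 1.0 t 19.6 tool [-0.0528 -0.042 ]
1 aim -0.12 fence frame [-0.0827 -0.0102 -0.1352] err 111.1 F 0.9 t 22.1 tool [-0.0518  0.0421]
-1 aim 0.12 fence frame [-0.0713 -0.0112  0.1409] err 200.4 F 1.0 t 24.1 tool [-0.0532 -0.0413]
[0.5044101328518417, 0.30458191697941855, 1.568282505108852]
```

View pics/crop2.png

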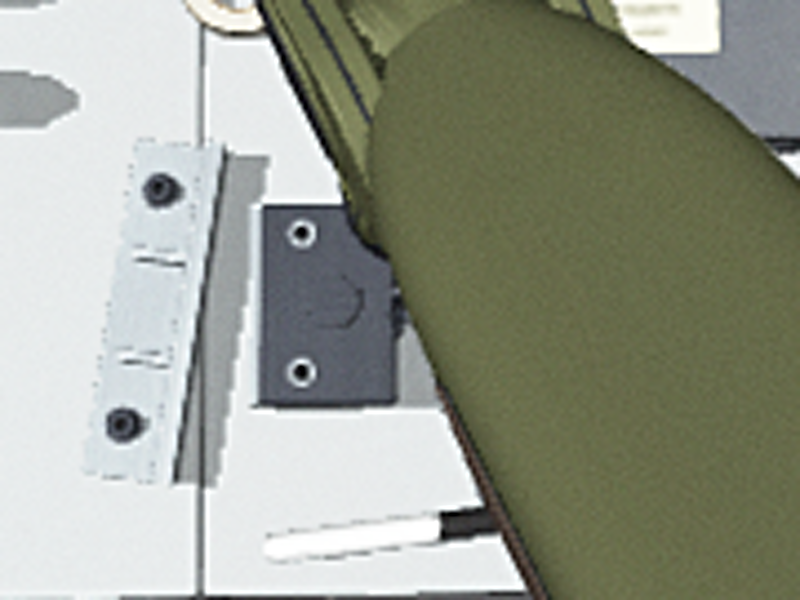

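The crop shows the block about 20 mm short of the fence and slightly turned left. The arm occludes only its back edge and the bystanders are in place. I go on with smaller steps.

```bash
sed -i 's/^    m=m\*near; S=8/    fx=(W[...,:2]-FO)@R2(FA)[:,0]; ign|=np.nan_to_num(fx,nan=1)>-.003\n    m=m*near; S=8/' h.py
python3 - <<'E'
from h import *
p,e=fit([.5044,.3046,1.568]); print(infence(p),e)
for s,t in((1,-.10),(-1,.09),(1,-.06)):
    side_to(p,s); p=walk(p,s,t)
    if infence(p)[0]>-.0555: break
print(p.tolist())
E
```

```text
[-0.07121402 -0.01112     0.13990566] 23.352941176470587
1 aim -0.1 fence frame [-0.0647 -0.0123 -0.0887] err 0.1 F 2.4 t 26.1 tool [-0.0481  0.0464]
-1 aim 0.09 fence frame [-0.0549 -0.0103  0.0749] err 27.1 F 0.7 t 27.9 tool [-0.0531 -0.0461]
[0.5058804118587239, 0.32097384708115345, 1.5022346639524888]
```

```bash
cat >> h.py <<'E'
def press(p,side,force=12,y=.044,extra=.004):
    """push end side straight at the fence until it resists; returns tool x in fence frame"""
    side_to(p,side)
    g=np.array([-.084-H+extra,R2(FA).T[1]@(env.observe()["tcp_pos"][:2]-FO)])
    r=env.servo_line(np.r_[FO+R2(FA)@g,.016],dn(FA),velocity=.03,until_force=force)
    s=env.observe(); b=R2(FA).T@(s["tcp_pos"][:2]-FO); print("press",side,r,b.round(4),"F",s["contact_force"].round(1),"t",round(s["time_s"],1)); return r,b
E
python3 - <<'E'
from h import *
p=np.array([.50588,.32097,1.50223])
for s,t in((1,-.05),(-1,.04)):
    side_to(p,s); p=walk(p,s,t)
print(p.tolist()); press(p,1)
p,e=fit(np.r_[FO+R2(FA)@[-.044,-.01],FA]); print(infence(p),e)
E
```

```text
1 aim -0.05 fence frame [-0.0505 -0.0103 -0.05  ] err 0.0 F 1.0 t 29.6 tool [-0.0502  0.044 ]
-1 aim 0.04 fence frame [-0.0442 -0.0102  0.0536] err 13.9 F 2.0 t 31.3 tool [-0.0541 -0.0429]
[0.5073020761716535, 0.33164020164598357, 1.4809614349118367]
press 1 True [-0.0952  0.0314] F [-1.4  0.1 -0.4] t 32.9
[-0.044 -0.01   0.   ] 0.0
```

```bash
python3 - <<'E'
from h import *
p=np.r_[FO+R2(FA)@[-.0435,-.010],FA]
for s in(-1,1,-1): press(p,s,force=20)
tp=env.observe()["tcp_pos"]
env.servo_line(np.r_[tp[:2]-R2(FA)[:,0]*.05,.016],velocity=.15); tp=env.observe()["tcp_pos"]
env.servo_line(np.r_[tp[:2],.22],velocity=.25)
env.move_to([.40,-.02,.25],dn(FA))
c=env.read_camera("top"); np.savez("top3.npz",**c); q,e=fit(p,c); print(infence(q),e,env.observe()["time_s"])
cv2.imwrite("pics/crop3.png",cv2.resize(c["image"][150:258,170:314,::-1],(800,600),interpolation=cv2.INTER_CUBIC))
E
```

```text
press -1 False [-0.0954 -0.053 ] F [ -0.2 -11.4   4.5] t 34.5
press 1 False [-0.0948  0.0334] F [-0.4 -9.9  4.5] t 36.2
press -1 False [-0.0953 -0.0531] F [  0.1 -10.4   4.2] t 37.8
[-0.04335432 -0.01081477 -0.00428605] 31.55294117647059 40.4333
```

View pics/crop3.png

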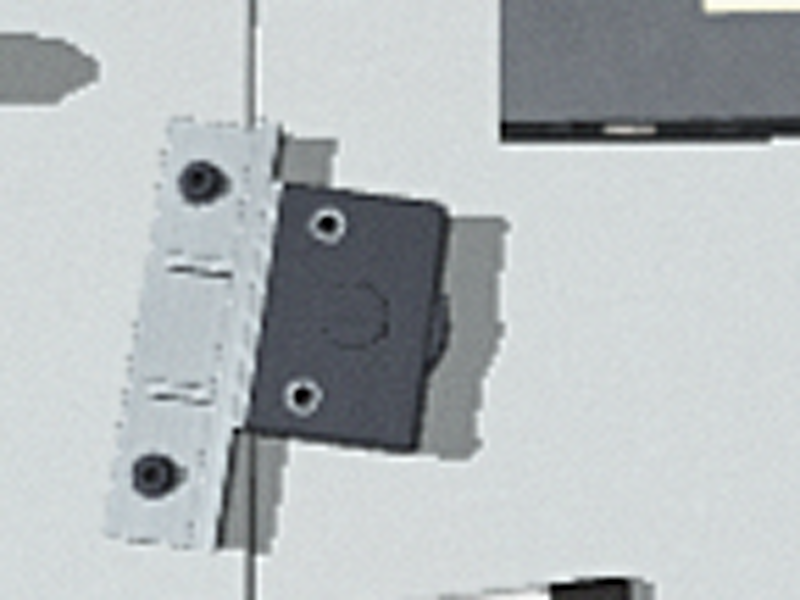

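The crop shows the machined face meeting the fence along its whole length (x≈285 px at the top to 250 px at the bottom), with no gap or shadow between them. Both end presses stalled against the fence within 0.6 mm of each other.

```bash
python3 - <<'E'
from bench import env
print(env.job_done())
E
```

```text
the job is handed in; nothing more can be done
None
```

I walked the block round with alternating single-fingertip pushes on its back ends and pressed it flush against the fence, about 11 mm off the fence's middle by camera; I saw no bystander moved, and handed the job in at about 40 s (no verdict was returned).

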